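# Clamp a dental cast with the square key

## Task

Clamp the plaster cast in the blue model holder: take the red-handled key from its black stand, push it fully home into the square recess of the holder's screw and turn it clockwise as far as it goes, so that the jaw holds the cast. Then put the key back upright in its stand, all the way in. Work the jaw only with the key and leave the bowl, the spare cast and the brush where they are.

Things in the scene. Friction and masses are not known exactly. Their poses are not given: they have to be found in the camera images.
- key: Square key, 108 mm long, 0.22 kg, starts upright in its stand. Origin: centre of the driver tip's end face; z runs up along the key to the grip. From the end: square steel driver 16 mm wide, 22 mm long, sides parallel to the key's x and y, its first 4 mm tapered to 8 mm wide; round flange 40 mm across from z = 22 to 28 mm; round shaft 16 mm across to 64 mm; red grip block from z = 64 to 108 mm, 46 mm along x and 22 mm along y (pinch it along y).
- recess (a point): Centre of the mouth of the square recess in the top of the holder's steel screw head, 59 mm above the bench. Recess 18.5 mm wide and 24 mm deep, vertical, its sides parallel to this point's x and y, which turn with the screw; the key fits at any quarter turn. With the key fully home its flange lies on the screw's flat top and its tip end is 22 mm below the mouth. A red line on the head, from recess to rim, marks this point's +x.
- screw (a joint): Turn of the screw in rad, clockwise from above positive: 0 open, 1.2 stop (jaw closed on the cast); starts between 0 and 0.25. Needs about 0.15 N m and stays where it is left. The key has about 0.17 rad of play either way in the recess. The screw head is a steel disc 49 mm across, 3 mm proud of the holder's housing.
- holder: Blue model holder bolted to the bench, 184 x 84 mm base 12 mm thick. Origin on the bench under the screw's axis; x points along the bed from the screw to the fixed jaw. Screw housing 70 x 80 mm, 56 mm high, centred on the origin; aluminium fixed jaw from x = 129 to 143 mm, 54 mm high; moving jaw between housing and cast.
- jaw: Aluminium moving jaw, 14 x 66 mm, its top 53 mm above the bench; this origin coincides with the holder's origin when the screw is at 0 and moves along the holder's +x by 10 mm per rad of screw. Its clamping face lies 51 mm ahead of this origin.
- seat (a point): Foot of the fixed jaw's clamping face: 129 mm along the holder's x from its origin, on the bed 12 mm above the bench; axes as the holder's.
- cast: Yellow plaster dental cast with cream teeth, 66 x 58 mm, 39 mm high, 0.16 kg, loose on the holder's bed between the jaws. Origin at the centre of its underside; x along the bed. The jaw pushes it against the fixed jaw.
- stand: Key stand fixed to the bench: black block 66 x 66 mm, 34 mm high, on an 86 mm square aluminium foot. Origin on the bench under its centre.
- stand_hole (a point): Centre of the mouth of the stand's round hole, 34 mm above the bench; hole 28 mm across, 26 mm deep. The key's flange rests on the block, so the key's tip end sits 22 mm below this point; any yaw fits.
- bowl: Bystander: loose green mixing bowl, 110 mm across, 60 mm high. Origin at the centre of its underside.
- spare_cast: Bystander: loose spare dental cast, 66 x 58 mm, 39 mm high, with a white plate under it. Origin at the centre of its underside.
- brush: Bystander: loose brush with a white handle, about 0.2 m long, lying along its own x.
Things that resemble listed ones, but are neither listed nor needed, are in the scene too. Of the things like the key, leave any that is turquoise; of the rest the larger one is meant.

How it is judged:
By the outcome, as a careful person would: the job done as asked, in the order asked, and still so for the second after the job is handed in, with the robot touching nothing.
It also fails if it takes over 66 s, if anything falls off the work surface, if the arm or the gripper's body presses on something with over 40 N, if the wrist force passes 120 N, or if a joint passes its speed limit or range.

## Robot

A 6-joint arm with a two-finger parallel gripper is mounted at the origin on the work surface. World frame = base frame: x ahead of the robot, y to its left, z up, the work surface at z = 0. Lengths are in m, angles in rad, forces in N, time in s.
With the tool pointing down it reaches from about 0.425 to 0.95 m from the base axis. Payload 3.5 kg.
Tool frame: the origin (TCP) lies on the centre line of the jaws, within the pads' length; the fingertips stand 14 mm ahead of it and the grasp point (between the pads) lies 5 mm behind it (ctrl.finger_overhang is the distance from the TCP to the fingertips, in m); z points along the fingers, y is the line along which they close (so a half turn about z gives the same grasp; the last joint's range is limited). The gripper opens to 85 mm and grips with 20 to 120 N. Pads are 22 mm wide; open, the fingers measure 114 mm over their backs; the gripper's body (76 mm by 85 mm) begins 54 mm behind the grasp point. The pads swing forward as they close: fully open they stand 13 mm farther back than shut.
Start: joints at [-1.424, 0.286, 1.577, -0, 1.279, -0.15], TCP at [0.197, -0.645, 0.211] pointing down, gripper open.
Joint ranges: [-2.77, 2.77], [-0.9, 2.22], [0.21, 2.48], [-1.53, 4.67], [0.24, 2.81], [-2.84, 2.84]. Speed limits (rad/s): [2.79, 2.79, 3.14, 3.14, 3.14, 3.14].

## Interface

Orientations are given as a unit quaternion [x, y, z, w].
In Python, from plant import ctrl gives the robot as it stands.
- The arm moves only by the tool send_rows, never from a script. Its argument "moves" is text: rows parted by semicolons, each of 7 numbers parted by spaces: the turn, a rotation vector about the tool's x, y, z in units of 360 degrees (1.0 is 360 degrees), then the shift along the tool's x, y, z in units of 20 cm (1.0 is 20 cm), then the gripper's target within -1 to 1 (fully open at 1, half-way at 0, shut at -1). A call has 1 to 12 rows; each row is the pose to reach, as a shift and turn from the pose commanded when the call began, along the tool's axes at that moment, turning the shorter way round; what a row does not reach only later rows make up. A row lasts 1/8 s, in which the tool goes at most 62.5 mm and 10.7 degrees, less where a joint would pass 70% of its speed; a pose out of reach is approached as far as the arm can. A call with a number of a shift or a turn outside -1 to 1 is refused whole. A call with a gripper value outside its range is refused whole. The fingers move at their own pace and stop on an object; "newtons" is the grip in N (left out, the last holds). Time passes only in rows, so rows that repeat a pose let the fingers close. It gives the time, the measured TCP pose, the force, the opening and the grip force at its end, in the units of the state.
- ctrl.get_state(): the state, without advancing time (a new reading comes with each control period).
- ctrl.read_camera(name): name is "side" or "top"; returns a dict with "image" (420x560x3 uint8, red, green, blue), "fovy" (degrees; the focal length in pixels is half the picture's height over the tangent of half this angle, whatever the lens; pixels are square), "cx", "cy" (the principal point, pixels), "distortion" ([k1, k2, p1, p2, k3] as OpenCV has them; the pictures are not rectified), "extrinsics" (4x4, takes a point from camera to world coordinates). Camera axes: x right, y up, looking along -z (the intrinsics and any distortion apply to the point x, -y, -z); pixel columns grow to the right and rows downward; lengths in m; the calibration is good to about 2 mm. A picture is of the moment at which its call begins. There is no depth.
- ctrl.sign_off(): hands the job in; it is judged then, once.
The state is a dict: "time": time; "qpos": joint angles; "dq": joint speeds; "joint_efforts": joint torques, N m; "eef_pos": TCP position; "tcp_rot": TCP orientation; "contact_force": force on the tool from outside, world axes, zero at the start; "wrist_torque": the same for the moment, N m; "opening": opening from 0.0 (shut) to 1.0 (fully open); "finger_force": force on a finger pad.
Only numpy, scipy, OpenCV 4.12 (cv2) and the standard library are available. Lean on these libraries where they do the work, as an engineer would, in place of code of your own. Each camera call takes 0.05 s, during which the arm holds its last target. There are 200 camera calls.

## Working session

There is one attempt and no reset: what is moved stays moved. The work goes in short steps, Python scripts to look and compute and a tool call to move; the robot and the scene stay as the last step left them, time stands still between calls to the robot, and variables do not carry over. Pictures are saved under pics/ and viewed, at most 10 in all, crops included, and the job is handed in when it is done.

Besides the shell and the picture viewer there is one more tool, called after "Call:" as name(argument=value, ...) on one line, values as JSON. send_rows: Moves the arm, as the interface text tells. Its arguments: {"type":"object","properties":{"moves":{"type":"string"},"newtons":{"type":"number"}},"required":["moves"]}

```bash
mkdir -p pics; ls; python3 - <<'E'
from plant import ctrl
import cv2,pickle
d={}
for n in("top","side"):
    c=ctrl.read_camera(n); d[n]=c
    cv2.imwrite(f"pics/{n}0.png",c["image"][:,:,::-1])
    print(n,c["fovy"],c["cx"],c["cy"],c["distortion"],c["extrinsics"])
pickle.dump(d,open("cam0.pkl","wb"))
print(ctrl.get_state())
E
```

```text
pics
top 54.380769460852584 285.1622268688064 206.93798183371092 [-0.07342143  0.          0.          0.          0.        ] [[-0.00591673  0.97880359 -0.2047157   0.39274813]
 [-0.99997022 -0.00680589 -0.00363956 -0.05224702]
 [-0.00495569  0.20468806  0.97881471  0.92295382]
 [ 0.          0.          0.          1.        ]]
side 47.964362459095966 271.6847163728021 217.28610380450658 [-0.13762585  0.          0.          0.          0.        ] [[-0.99072224  0.0871361  -0.10429164  0.45685434]
 [-0.1356984  -0.59224068  0.79425243  0.76701458]
 [ 0.00744231  0.80103575  0.59857025  0.67349508]
 [ 0.          0.          0.          1.        ]]
{'time': 0.1, 'qpos': array([-1.42402690e+00,  2.87137744e-01,  1.57802071e+00,  9.03491245e-06,
        1.27856580e+00, -1.49978478e-01]), 'dq': array([-7.05370726e-04, -3.72866122e-03, -1.64277431e-03,  3.28440826e-04,
        1.64657836e-03,  8.51925403e-05]), 'joint_efforts': array([ 2.83533400e-04, -4.07297015e+01, -2.93699563e+01, -1.78418495e-04,
        3.43464242e-03,  1.58480469e-05]), 'eef_pos': array([ 0.19733033, -0.64486099,  0.21015042]), 'tcp_rot': array([ 9.89012395e-01,  1.47828772e-01,  6.03464542e-06, -1.06579516e-03]), 'contact_force': array([0.3311874 , 0.04943172, 0.37468416]), 'wrist_torque': array([-0.00787623, -0.03880623, -0.02212094]), 'finger_force': 0.0, 'opening': 1.000220106059876}
```

View pics/top0.png

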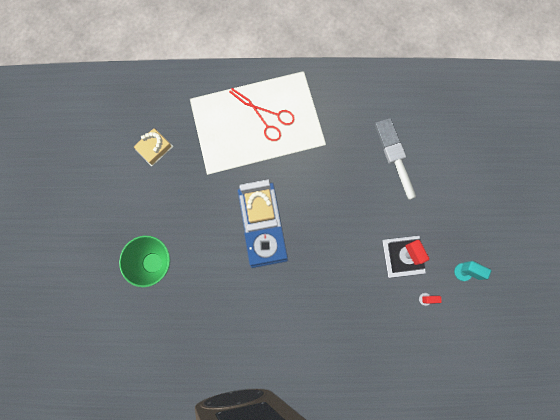

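View pics/side0.png

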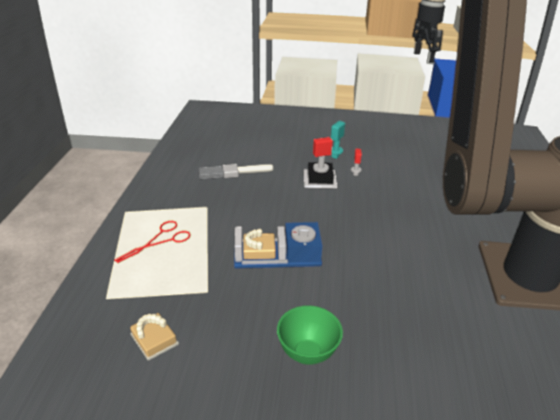

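```bash
cat > h.py <<'E'
import numpy as np,cv2,pickle
def K(c):
    f=c["image"].shape[0]/2/np.tan(np.radians(c["fovy"])/2)
    return np.array([[f,0,c["cx"]],[0,f,c["cy"]],[0,0,1.]])
def ray(c,px):
    p=cv2.undistortPoints(np.array(px,float).reshape(-1,1,2),K(c),np.array(c["distortion"]))[:,0]
    d=np.c_[p[:,0],-p[:,1],-np.ones(len(p))]@c["extrinsics"][:3,:3].T
    return c["extrinsics"][:3,3],d
def plane(c,px,z):
    o,d=ray(c,px); return o+d*((z-o[2])/d[:,2])[:,None]
def proj(c,P):
    E=c["extrinsics"]; q=(np.atleast_2d(P)-E[:3,3])@E[:3,:3]; q=q*[1,-1,-1]
    return cv2.projectPoints(q,np.zeros(3),np.zeros(3),K(c),np.array(c["distortion"]))[0][:,0]
def blobs(m,amin=30):
    n,l,s,ce=cv2.connectedComponentsWithStats(m.astype(np.uint8))
    return [(l==i) for i in range(1,n) if s[i,4]>=amin]
E
python3 - <<'E'
from h import *
d=pickle.load(open("cam0.pkl","rb"))
t=d["top"]["image"][:,:,::-1]; s=d["side"]["image"][:,:,::-1]
def cr(im,x,y,w,h,k): return cv2.resize(im[y:y+h,x:x+w],None,fx=k,fy=k,interpolation=cv2.INTER_CUBIC)
a=cr(t,370,225,130,95,3); b=cr(t,230,170,70,100,3)   # 390x285 ,210x300
c=cr(s,290,115,90,80,4); e=cr(s,225,215,105,60,4) # 360x320 , 420x240
o=np.zeros((600,800,3),np.uint8)
o[:285,:390]=a;o[295:595,:210]=b;o[:320,400:760]=c;o[330:570,230:650]=e
cv2.imwrite("pics/crop0.png",o)
for n in d:
    c=d[n]; h=cv2.cvtColor(c["image"],cv2.COLOR_RGB2HSV)
    for nm,m in(("red",((h[...,0]<6)|(h[...,0]>174))&(h[...,1]>150)&(h[...,2]>90)),("blue",(abs(h[...,0].astype(int)-108)<9)&(h[...,1]>150)&(h[...,2]>90))):
        for b in blobs(m):
            y,x=np.nonzero(b); r=cv2.minAreaRect(np.c_[x,y].astype(np.float32)); print(n,nm,b.sum(),[np.round(v,1) for v in r], np.round(cv2.boxPoints(r),1).tolist())
E
```

```text
top red 290 [array([257.1, 116.2]), array([69.3, 33.3]), np.float64(22.2)] [[218.8000030517578, 118.5], [231.3000030517578, 87.69999694824219], [295.5, 113.9000015258789], [282.8999938964844, 144.6999969482422]]
top red 350 [array([417., 252.]), array([23.3, 15.2]), np.float64(63.4)] [[405.0, 245.0], [418.6000061035156, 238.1999969482422], [429.0, 259.0], [415.3999938964844, 265.79998779296875]]
top red 119 [array([431.5, 299. ]), array([ 6., 17.]), np.float64(90.0)] [[423.0, 296.0], [440.0, 296.0], [440.0, 302.0], [423.0, 302.0]]
top blue 455 [array([265. , 245.7]), array([32. , 36.7]), np.float64(78.7)] [[243.89999389648438, 233.60000610351562], [279.8999938964844, 226.39999389648438], [286.20001220703125, 257.79998779296875], [250.1999969482422, 265.0]]
side red 302 [array([322.1, 146.6]), array([17.5, 19.3]), np.float64(82.9)] [[311.3999938964844, 139.10000610351562], [330.6000061035156, 136.6999969482422], [332.79998779296875, 154.0], [313.6000061035156, 156.39999389648438]]
side red 79 [array([357.5, 155.5]), array([13.,  5.]), np.float64(90.0)] [[355.0, 149.0], [360.0, 149.0], [360.0, 162.0], [355.0, 162.0]]
side red 112 [array([132.6, 252.2]), array([ 3.6, 38.5]), np.float64(63.4)] [[114.5999984741211, 259.20001220703125], [149.0, 242.0], [150.60000610351562, 245.1999969482422], [116.19999694824219, 262.3999938964844]]
side blue 1134 [array([441. ,  87.6]), array([22.7, 56.1]), np.float64(6.0)] [[426.79998779296875, 114.30000305175781], [432.6000061035156, 58.5], [455.20001220703125, 60.900001525878906], [449.3999938964844, 116.69999694824219]]
side blue 967 [array([277.2, 244.8]), array([41.9, 85.6]), np.float64(88.4)] [[233.89999389648438, 225.0], [319.3999938964844, 222.60000610351562], [320.6000061035156, 264.5], [235.10000610351562, 266.8999938964844]]
```

View pics/crop0.png

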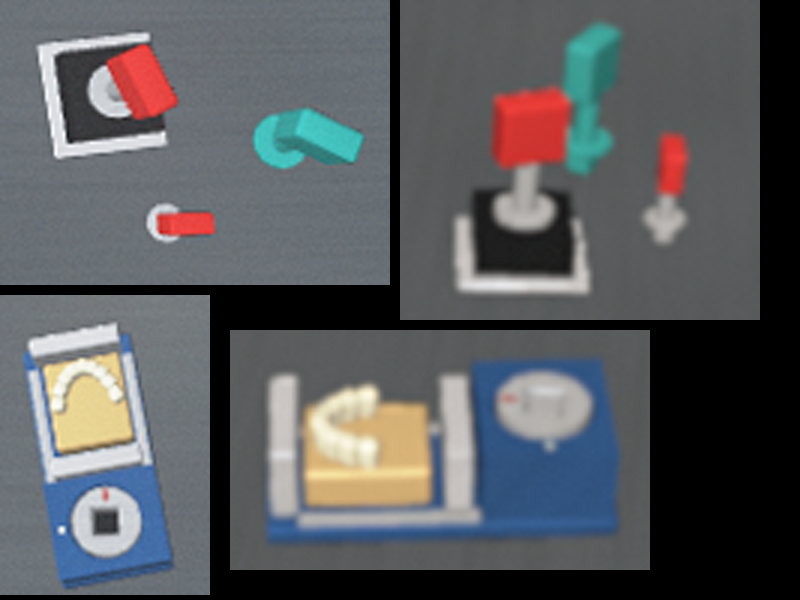

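```bash
cat > m.py <<'E'
from h import *
def tofit(c,m,z):
    cs,_=cv2.findContours(m.astype(np.uint8),cv2.RETR_EXTERNAL,cv2.CHAIN_APPROX_NONE)
    k=max(cs,key=cv2.contourArea)[:,0].astype(float)
    return plane(c,k,z)[:,:2]
def big(im,x,y,w,h,k):
    return cv2.resize(im[y:y+h,x:x+w],None,fx=k,fy=k,interpolation=cv2.INTER_CUBIC)
def contour(c,fn,box,z,k=4,near=None):
    "contour of mask fn(hsv) in box, on plane z"
    x,y,w,h=box; b=big(c["image"],*box,k); hs=cv2.cvtColor(b,cv2.COLOR_RGB2HSV).astype(int)
    cs,_=cv2.findContours(fn(hs[...,0],hs[...,1],hs[...,2]).astype(np.uint8),cv2.RETR_EXTERNAL,cv2.CHAIN_APPROX_NONE)
    q=max(cs,key=cv2.contourArea)[:,0].astype(float)
    px=(q+.5)/k-.5+[x,y]
    return px,plane(c,px,z)[:,:2]
def rect(P): 
    r=cv2.minAreaRect((P*1000).astype(np.float32)); return np.round(r[0],1),np.round(r[1],1),round(r[2],1)
def circ(P):
    (x,y),r=cv2.minEnclosingCircle((P*1000).astype(np.float32))
    s=np.linalg.lstsq(np.c_[2*P,np.ones(len(P))],(P**2).sum(1),rcond=None)[0]
    return np.round([x,y,r],1),np.round(np.r_[s[:2],np.sqrt(s[2]+s[0]**2+s[1]**2)]*1000,1)
E
python3 - <<'E'
from m import *
d=pickle.load(open("cam0.pkl","rb"));t=d["top"];s=d["side"]
grey=lambda h,S,v:(S<60)&(v>130)
red=lambda h,S,v:((h<8)|(h>172))&(S>120)&(v>80)
dark=lambda h,S,v:(v<90)
h=cv2.cvtColor(t["image"],cv2.COLOR_RGB2HSV)
print("red V in top key", np.round(np.percentile(h[240:265,408:426,2],[5,25,50,75,95])))
print("disc top",circ(contour(t,lambda h,S,v:(S<70)&(v>110),(250,231,30,30),.059)[1]))
print("disc side",circ(contour(s,lambda h,S,v:(S<75)&(v>110),(288,222,31,26),.059)[1]))
print("recess",rect(contour(t,dark,(256,237,18,18),.059)[1]))
px,P=contour(t,red,(256,230,18,10),.059); print("mark",P.mean(0)*1000)
px,P=contour(s,red,(288,222,20,20),.059); print("mark side",P.mean(0)*1000)
print("flange side",circ(contour(s,lambda h,S,v:(S<60)&(v>110),(310,160,22,14),.040)[1]))
for v0 in(190,205,220):
  print("grip top",v0,rect(contour(t,lambda h,S,v:red(h,S,v)&(v>v0),(395,232,45,40),.120)[1]))
px,P=contour(t,red,(395,232,45,40),.120); print("grip all",rect(P), np.round(cv2.approxPolyDP(px.astype(np.float32).reshape(-1,1,2),1.2,True)[:,0],1).tolist())
print("block",rect(contour(t,dark,(380,232,50,50),.034)[1]))
px,P=contour(t,lambda h,S,v:(h>98)&(h<118)&(S>130),(240,215,52,60),.056)
print("housing",rect(P),np.round(cv2.approxPolyDP(px.astype(np.float32).reshape(-1,1,2),1.5,True)[:,0],1).tolist())
E
```

```text
red V in top key [ 88. 196. 214. 235. 240.]
disc top (array([491. ,  -5.6,  25.7]), array([491. ,  -5.6,  25.1]))
disc side (array([490.2,   0.7,  33.1]), array([491.7,  -1.7,  28.3]))
recess (array([490.5,  -5.6]), array([14.5, 15.5]), 2.2)
mark [509.60016283  -5.40830062]Traceback (most recent call last):
  File "<stdin>", line 12, in <module>
  File "m.py", line 12, in contour
    q=max(cs,key=cv2.contourArea)[:,0].astype(float)
      ~~~^^^^^^^^^^^^^^^^^^^^^^^^
ValueError: max() iterable argument is empty
```

```bash
python3 - <<'E'
from m import *
d=pickle.load(open("cam0.pkl","rb"));t=d["top"];s=d["side"]
red=lambda h,S,v:((h<8)|(h>172))&(S>120)&(v>80)
dark=lambda h,S,v:(v<75)
print("flange side",circ(contour(s,lambda h,S,v:(S<60)&(v>110),(310,162,22,12),.040)[1]))
for v0 in(218,225):
  px,P=contour(t,lambda h,S,v:red(h,S,v)&(v>v0),(395,232,45,40),.120);print("grip top",v0,rect(P),np.round(cv2.approxPolyDP(px.astype(np.float32).reshape(-1,1,2),1.2,True)[:,0],1).tolist())
px,P=contour(t,red,(395,232,45,40),.120); print("grip all",np.round(cv2.approxPolyDP(px.astype(np.float32).reshape(-1,1,2),1.2,True)[:,0],1).tolist())
px,P=contour(s,red,(300,130,45,40),.120); q=np.round(cv2.approxPolyDP(px.astype(np.float32).reshape(-1,1,2),1.2,True)[:,0],1);print("grip side",q.tolist(),np.round(plane(s,q,.12)[:,:2]*1000,1).tolist())
px,P=contour(t,dark,(380,232,50,50),.034)
print("block",rect(P),np.round(cv2.approxPolyDP(px.astype(np.float32).reshape(-1,1,2),1.5,True)[:,0],1).tolist())
px,P=contour(t,lambda h,S,v:(S<60)&(v>150),(380,232,50,50),.006)
print("foot",rect(P),np.round(cv2.approxPolyDP(px.astype(np.float32).reshape(-1,1,2),1.5,True)[:,0],1).tolist())
px,P=contour(t,lambda h,S,v:(h>98)&(h<118)&(S>130),(240,215,52,60),.056)
print("housing",rect(P),np.round(cv2.approxPolyDP(px.astype(np.float32).reshape(-1,1,2),1.5,True)[:,0],1).tolist())
m=[[265,235],[265,245.7]];print(plane(t,m,.059)*1000)
E
```

```text
flange side (array([ 468.9, -313. ,   28.1]), array([ 470.1, -312.3,   24. ]))
grip top 218 (array([ 469.5, -312.1]), array([43.6, 23.6]), 27.8) [[417.3999938964844, 239.89999389648438], [407.8999938964844, 244.60000610351562], [410.1000061035156, 244.60000610351562], [418.8999938964844, 261.8999938964844], [421.1000061035156, 262.6000061035156], [427.8999938964844, 257.1000061035156]]
grip top 225 (array([ 469.7, -313.3]), array([43.2, 20.1]), 24.8) [[416.3999938964844, 240.10000610351562], [410.1000061035156, 244.10000610351562], [420.8999938964844, 262.6000061035156], [427.8999938964844, 257.3999938964844], [418.6000061035156, 240.39999389648438]]
grip all [[418.6000061035156, 239.39999389648438], [404.8999938964844, 245.10000610351562], [414.8999938964844, 264.3999938964844], [421.6000061035156, 263.3999938964844], [428.6000061035156, 258.8999938964844]]
grip side [[328.6000061035156, 136.60000610351562], [313.3999938964844, 139.10000610351562], [312.6000061035156, 152.89999389648438], [314.8999938964844, 156.10000610351562], [329.8999938964844, 154.60000610351562], [332.10000610
[... 704 characters left out ...]
8964844, 239.89999389648438], [388.1000061035156, 277.1000061035156], [425.1000061035156, 272.6000061035156], [424.6000061035156, 268.3999938964844], [393.8999938964844, 272.6000061035156], [391.3999938964844, 271.1000061035156], [387.6000061035156, 243.10000610351562], [418.3999938964844, 238.39999389648438]]
housing (array([488.3,  -6.7]), array([74.9, 79.7]), 10.2) [[280.3999938964844, 226.89999389648438], [244.39999389648438, 233.10000610351562], [251.10000610351562, 266.6000061035156], [286.3999938964844, 259.8999938964844], [284.3999938964844, 259.1000061035156], [286.3999938964844, 256.3999938964844]]
[[512.66762925  -5.72243257  59.        ]
 [489.80660727  -5.80466869  59.        ]]
```

```bash
cat > go.py <<'E'
import sys,numpy as np
from plant import ctrl
from scipy.spatial.transform import Rotation as R
def need(x,y,z,yaw):
    s=ctrl.get_state(); A=R.from_quat(s["tcp_rot"]); T=R.from_euler('z',yaw,degrees=True)*R.from_euler('x',180,degrees=True)
    m=A.as_matrix(); dv=(np.array([x,y,z])-s["eef_pos"])@m/.2
    r=(A.inv()*T).as_rotvec()/(2*np.pi)
    print("turn",np.round(r,4),"shift",np.round(dv,4)," | yaw",round(np.degrees(np.arctan2(m[1,0],m[0,0])),2),"pos",np.round(s["eef_pos"]*1000,1),"F",np.round(s["contact_force"],1),"T",np.round(s["wrist_torque"],2),"op",round(s["opening"],3),"t",round(s["time"],2),"q",np.round(s["qpos"],2))
if __name__=="__main__":
    a=list(map(float,sys.argv[1:]))
    for i in range(0,len(a),4): need(*a[i:i+4])
E
python3 go.py .4697 -.313 .2 27  .4697 -.313 .095 27
```

```text
turn [-0.0003 -0.0001 -0.0278] shift [ 1.7875 -1.1885  0.0538]  | yaw 17.0 pos [ 197.3 -644.9  210.2] F [0.3 0.  0.4] T [-0.01 -0.04 -0.02] op 1.0 t 0.1 q [-1.42  0.29  1.58  0.    1.28 -0.15]
turn [-0.0003 -0.0001 -0.0278] shift [ 1.7873 -1.1873  0.5788]  | yaw 17.0 pos [ 197.3 -644.9  210.2] F [0.3 0.  0.4] T [-0.01 -0.04 -0.02] op 1.0 t 0.1 q [-1.42  0.29  1.58  0.    1.28 -0.15]
```

Call:
send_rows(moves="0 0 -0.014 0.3 -0.2 0 1;0 0 -0.014 0.6 -0.4 0 1;0 0 -0.014 0.9 -0.6 0 1;0 0 -0.014 0.9 -0.6 0 1")

```text
time: 0.6
eef_pos: [0.336, -0.4751, 0.2108]
tcp_rot: [0.981, 0.192, 0.0, -0.001]
contact_force: [-0.1, -0.5, 0.3]
opening: 1.0
finger_force: 0.0
```

```bash
python3 go.py .4697 -.313 .2 27
```

```text
turn [-0.0002 -0.0001 -0.0134] shift [ 0.9251 -0.4981  0.0551]  | yaw 22.19 pos [ 336.  -475.1  210.8] F [-0.1 -0.5  0.3] T [-0.04 -0.01 -0.03] op 1.0 t 0.6 q [-1.13  0.08  1.81  0.    1.25  0.05]
```

Call:
send_rows(moves="0 0 -0.0134 0.3 -0.16 0 1;0 0 -0.0134 0.6 -0.32 0 1;0 0 -0.0134 0.925 -0.498 0.05 1;0 0 -0.0134 0.925 -0.498 0.05 1;0 0 -0.0134 0.925 -0.498 0.05 1")

```text
time: 1.23
eef_pos: [0.469, -0.3145, 0.2006]
tcp_rot: [0.972, 0.234, -0.0, -0.001]
contact_force: [-0.3, 0.0, -0.5]
opening: 0.995
finger_force: 0.0
```

```bash
python3 go.py .4697 -.313 .095 27; python3 - <<'E'
from m import *
from plant import ctrl
t=ctrl.read_camera("top");s=ctrl.read_camera("side")
a=big(t["image"],370,200,100,100,4);b=big(s["image"],270,80,100,120,4)
o=np.zeros((480,800,3),np.uint8);o[:400,:400]=a;o[:,400:]=b
cv2.imwrite("pics/hover.png",o[:,:,::-1])
E
```

```text
turn [-0.0002  0.0001  0.0002] shift [ 0.0066 -0.0043  0.5278]  | yaw 27.06 pos [ 469.  -314.5  200.6] F [-0.3  0.  -0.5] T [-0.01 -0.03  0.04] op 0.995 t 1.23 q [-0.77  0.05  1.86 -0.    1.23  0.33]
```

View pics/hover.png

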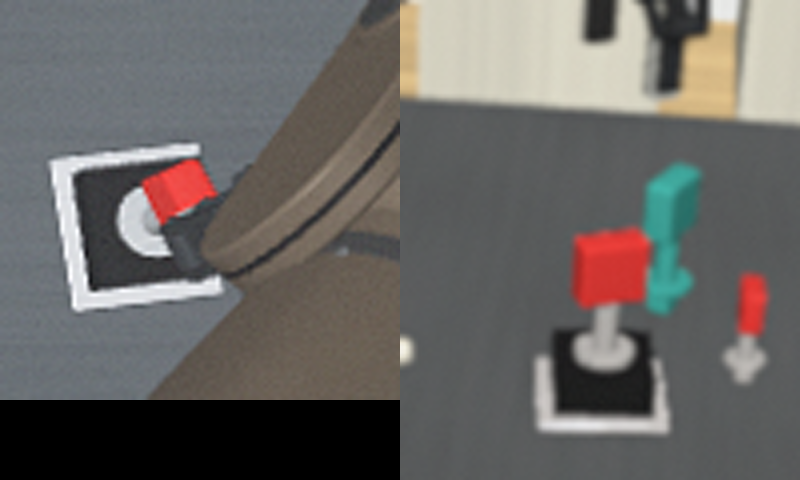

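Call:
send_rows(moves="0 0 0 0.006 -0.004 0.2 1;0 0 0 0.006 -0.004 0.4 1;0 0 0 0.006 -0.004 0.527 1;0 0 0 0.006 -0.004 0.527 1")

```text
time: 1.82
eef_pos: [0.4671, -0.3149, 0.0936]
tcp_rot: [0.973, 0.231, -0.002, -0.002]
contact_force: [-0.8, 0.4, 0.1]
opening: 0.999
finger_force: 0.0
```

```bash
python3 go.py .4697 -.313 .095 27; python3 - <<'E'
from h import *
from plant import ctrl
s=ctrl.get_state()
c=ctrl.read_camera("side"); cv2.imwrite("pics/desc.png",cv2.resize(c["image"][100:200,270:390,::-1],None,fx=5,fy=5,interpolation=cv2.INTER_CUBIC))
print(proj(c,[s["eef_pos"],[.4697,-.313,.098]]))
E
```

```text
turn [-0.0008  0.0003 -0.0007] shift [ 0.0162 -0.0028 -0.0073]  | yaw 26.75 pos [ 467.1 -314.9   93.6] F [-0.8  0.4  0.1] T [-0.05  0.02 -0.02] op 0.999 t 1.82 q [-0.77  0.17  1.94 -0.    1.03  0.33]
[[323.2051774  148.36756221]
 [322.25638962 147.1141505 ]]
```

View pics/desc.png

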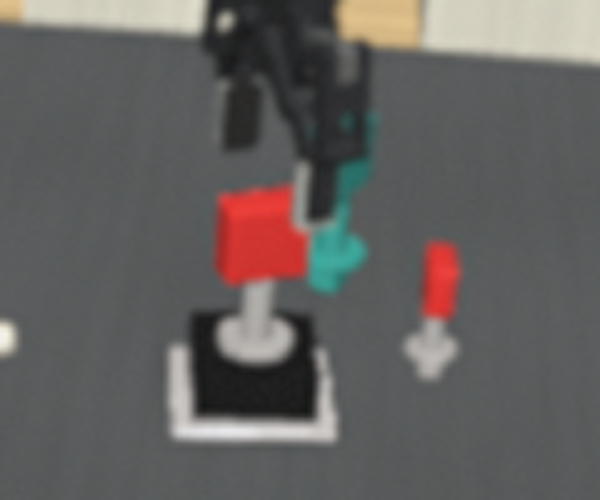

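```bash
python3 - <<'E'
from h import *
d=pickle.load(open("cam0.pkl","rb"));c=d["side"]
T=np.array([.467,-.315,.0926]);u=np.array([.45,-.89,0])
print(proj(c,[T-u*.045,T+u*.045,T]))
E
```

```text
[[330.55146448 156.89233506]
 [316.24707223 140.94019374]
 [323.20057397 148.68561684]]
```

```bash
python3 - <<'E'
from h import *
from plant import ctrl
d=pickle.load(open("cam0.pkl","rb"))
T=np.array([.469,-.3145,.1996]);u=np.array([.45,-.89,0])
for n in("side","top"): print(n,proj(d[n],[T-u*.045,T+u*.045,T]))
c=ctrl.read_camera("side");print(c["extrinsics"]-d["side"]["extrinsics"],c["fovy"],c["cx"],c["cy"])
g=cv2.imread("pics/desc.png")
c2=cv2.resize(c["image"][100:200,270:390,::-1],None,fx=5,fy=5,interpolation=cv2.INTER_CUBIC)
print(abs(c2.astype(int)-g).max(2).mean(), ctrl.get_state()["eef_pos"],ctrl.get_state()["dq"])
E
```

```text
side [[333.16770206 117.58067129]
 [317.9593692  103.17908507]
 [325.33825937 110.15549947]]
top [[412.31700789 258.67685634]
 [454.61880941 235.54898811]
 [433.67843302 247.03129716]]
[[0. 0. 0. 0.]
 [0. 0. 0. 0.]
 [0. 0. 0. 0.]
 [0. 0. 0. 0.]] 47.964362459095966 271.6847163728021 217.28610380450658
1.73853 [ 0.46920364 -0.31637433  0.09695   ] [ 0.00977107 -0.01758111 -0.01959959  0.00169355 -0.0043204  -0.00120431]
```

```bash
python3 - <<'E'
from h import *
from plant import ctrl
print("overhang",ctrl.finger_overhang)
d=pickle.load(open("cam0.pkl","rb"))
# hover near tip triangulate
o1,r1=ray(d["side"],[[336,103]]);o2,r2=ray(d["top"],[[417,266]])
A=np.c_[r1[0],-r2[0]];k=np.linalg.lstsq(A,o2-o1,rcond=None)[0];print(o1+k[0]*r1[0],o2+k[1]*r2[0])
T=np.array([.449,-.2745,0])
for z in(.1,.12,.14,.22,.24): print(z,proj(d["side"],T+[0,0,z]),proj(d["top"],T+[0,0,z]))
P=[]
for i in range(6): ctrl.read_camera("side");P.append(ctrl.get_state()["eef_pos"])
print(np.round(np.array(P)*1000,1))
E
```

```text
overhang 0.014
[ 0.44511323 -0.2703535   0.23869997] [ 0.43346042 -0.26986655  0.23785282]
0.1 [[329.87372845 154.31340892]] [[397.55091087 262.57570517]]
0.12 [[330.49790784 147.20485518]] [[400.23441446 261.84375518]]
0.14 [[331.13028097 139.96243082]] [[403.05082074 261.07488752]]
0.22 [[333.74065419 109.61002095]] [[415.86273207 257.56859768]]
0.24 [[334.41299671 101.66590161]] [[419.5171385  256.56584792]]
[[ 469.7 -316.6   97.7]
 [ 470.  -316.5   98. ]
 [ 470.  -316.3   98. ]
 [ 470.  -316.1   97.8]
 [ 469.9 -315.8   97.6]
 [ 469.8 -315.6   97.3]]
```

Call:
send_rows(moves="0 0 0 0 0 0 -0.2;0 0 0 0 0 0 -0.2;0 0 0 0 0 0 -0.2;0 0 0 0 0 0 -0.2", newtons=20)

```text
time: 2.72
eef_pos: [0.4692, -0.315, 0.0959]
tcp_rot: [0.973, 0.232, -0.0, -0.0]
contact_force: [-0.2, -0.2, -0.2]
opening: 0.4
finger_force: 0.0
```

```bash
python3 go.py .4697 -.313 .095 27; python3 - <<'E'
from m import *
from plant import ctrl
t=ctrl.read_camera("top");s=ctrl.read_camera("side")
a=big(t["image"],380,200,80,100,5);b=big(s["image"],290,80,80,100,5)
cv2.imwrite("pics/half.png",np.hstack([a,b])[:,:,::-1])
E
```

```text
turn [-0.      0.     -0.0004] shift [ 0.0066 -0.0078  0.0047]  | yaw 26.87 pos [ 469.2 -315.    95.9] F [-0.2 -0.2 -0.2] T [-0.03 -0.    0.01] op 0.4 t 2.73 q [-0.77  0.17  1.94  0.    1.03  0.33]
```

View pics/half.png

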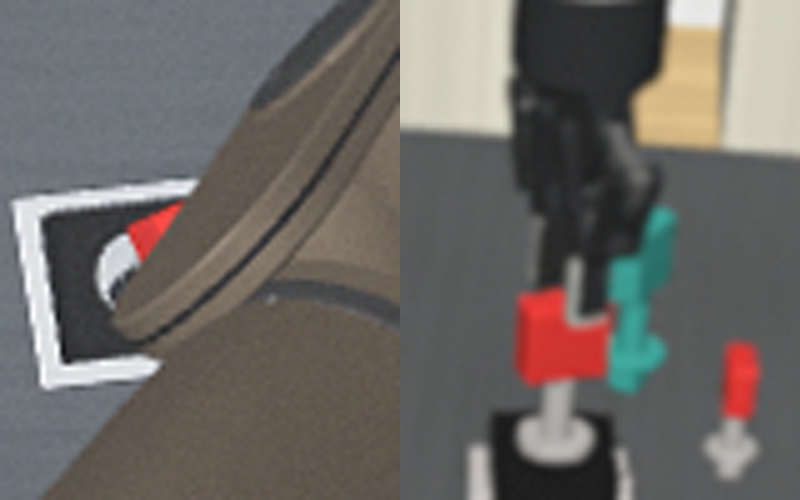

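```bash
python3 - <<'E'
from h import *
d=pickle.load(open("cam0.pkl","rb"))
for z in(.09,.1,.11,.12): print(z,proj(d["side"],[.4602,-.2972,z]))
print(proj(d["side"],[[.4697-.45*.011,-.313+.89*.011,.076],[.4697-.45*.011,-.313+.89*.011,.12]]))
E
```

```text
0.09 [[325.47725513 153.10629516]]
0.1 [[325.76083645 149.63728839]]
0.11 [[326.04625186 146.13646759]]
0.12 [[326.33349897 142.60356611]]
[[323.41559745 156.62789956]
 [324.62428765 141.36402917]]
```

Call:
send_rows(moves="0 0 0 0.006 -0.008 0.04 -0.2;0 0 0 0.006 -0.008 0.08 -0.2;0 0 0 0.006 -0.008 0.11 -0.2;0 0 0 0.006 -0.008 0.11 -0.2;0 0 0 0.006 -0.008 0.11 -0.2")

```text
time: 3.45
eef_pos: [0.4697, -0.3132, 0.0741]
tcp_rot: [0.973, 0.232, 0.0, 0.0]
contact_force: [0.5, 0.5, 0.0]
opening: 0.4
finger_force: 0.0
```

```bash
python3 go.py .4697 -.313 .07 27; python3 - <<'E'
from m import *
from plant import ctrl
s=ctrl.read_camera("side")
b=big(s["image"],290,80,80,100,5)
cv2.imwrite("pics/low.png",b[:,:,::-1])
E
```

```text
turn [ 0.     -0.     -0.0004] shift [ 0.0005 -0.0009  0.0204]  | yaw 26.87 pos [ 469.7 -313.2   74.1] F [0.5 0.5 0. ] T [0.05 0.02 0.04] op 0.4 t 3.45 q [-0.77  0.2   1.95 -0.    0.99  0.33]
```

View pics/low.png

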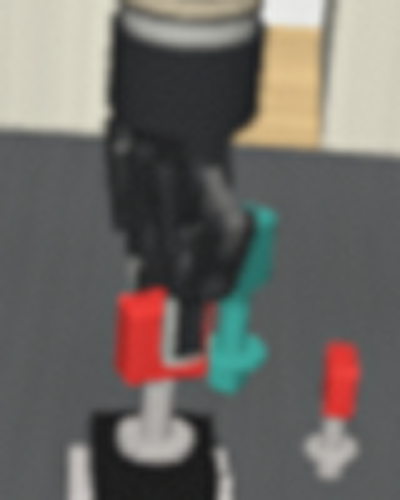

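Call:
send_rows(moves="0 0 0 0 0 0 -1;0 0 0 0 0 0 -1;0 0 0 0 0 0 -1;0 0 0 0 0 0 -1;0 0 0 0 0 0 -1;0 0 0 0 0 0 -1", newtons=60)

```text
time: 4.25
eef_pos: [0.4699, -0.3134, 0.0745]
tcp_rot: [0.973, 0.232, 0.0, 0.0]
contact_force: [-0.1, -0.6, 3.0]
opening: 0.245
finger_force: 62.5
```

```bash
python3 go.py .4697 -.313 .16 27
```

```text
turn [ 0.0001 -0.     -0.0004] shift [ 2.000e-04 -1.700e-03 -4.276e-01]  | yaw 26.87 pos [ 469.9 -313.4   74.5] F [-0.1 -0.6  3. ] T [ 0.06  0.05 -0.04] op 0.245 t 4.25 q [-0.77  0.2   1.95 -0.    0.99  0.33]
```

Call:
send_rows(moves="0 0 0 0 0 -0.1 -1;0 0 0 0 0 -0.25 -1;0 0 0 0 0 -0.43 -1;0 0 0 0 0 -0.43 -1")

```text
time: 4.75
eef_pos: [0.4711, -0.3144, 0.1639]
tcp_rot: [0.973, 0.232, 0.002, 0.003]
contact_force: [0.5, 0.1, -2.6]
opening: 0.248
finger_force: 61.8
```

```bash
python3 go.py .3750 -.20 .16 70 .491 -.0056 .16 91.5
```

```text
turn [ 0.0011  0.     -0.1198] shift [-0.1701 -0.7278  0.0142]  | yaw 26.88 pos [ 471.1 -314.4  163.9] F [ 0.5  0.1 -2.6] T [-0.03  0.01  0.03] op 0.248 t 4.75 q [-0.77  0.09  1.89  0.    1.15  0.33]
turn [ 0.0011  0.0003 -0.1795] shift [ 0.7867 -1.3326  0.0124]  | yaw 26.88 pos [ 471.1 -314.4  163.9] F [ 0.5  0.1 -2.6] T [-0.03  0.01  0.03] op 0.248 t 4.75 q [-0.77  0.09  1.89  0.    1.15  0.33]
```

Call:
send_rows(moves="0 0 -0.025 0.1 -0.165 0 -1;0 0 -0.05 0.2 -0.33 0 -1;0 0 -0.075 0.3 -0.5 0 -1;0 0 -0.1 0.4 -0.66 0 -1;0 0 -0.1 0.4 -0.66 0 -1")

```text
time: 5.38
eef_pos: [0.4799, -0.1563, 0.1579]
tcp_rot: [0.852, 0.523, -0.001, -0.002]
contact_force: [0.2, -0.8, -1.6]
opening: 0.244
finger_force: 61.7
```

```bash
python3 go.py .491 -.0056 .16 91.5
```

```text
turn [-0.0007 -0.0002 -0.079 ] shift [ 0.6969 -0.2923 -0.0091]  | yaw 63.06 pos [ 479.9 -156.3  157.9] F [ 0.2 -0.8 -1.6] T [0.01 0.03 0.  ] op 0.244 t 5.38 q [-0.52 -0.04  2.04  0.    1.15 -0.05]
```

Call:
send_rows(moves="0 0 -0.025 0.2 -0.09 0 -1;0 0 -0.05 0.4 -0.17 0 -1;0 0 -0.079 0.6 -0.25 0 -1;0 0 -0.079 0.697 -0.292 0 -1;0 0 -0.079 0.697 -0.292 0 -1;0 0 -0.079 0.697 -0.292 0 -1;0 0 -0.079 0.697 -0.292 0 -1;0 0 -0.079 0.697 -0.292 0 -1")

```text
time: 6.38
eef_pos: [0.4929, -0.0093, 0.16]
tcp_rot: [0.7, 0.715, -0.0, 0.0]
contact_force: [-0.1, -0.7, -2.0]
opening: 0.244
finger_force: 61.8
```

```bash
python3 go.py .491 -.0056 .12 91.5;  python3 - <<'E'
from m import *
from plant import ctrl
t=ctrl.read_camera("top");s=ctrl.read_camera("side")
pickle.dump({"top":t,"side":s},open("cam1.pkl","wb"))
st=ctrl.get_state(); print(st["eef_pos"])
print(proj(s,[[.491,-.0056,z] for z in(.098,.12,.126)]))
a=big(t["image"],230,200,75,80,5);b=big(s["image"],260,150,80,110,5)
o=np.zeros((550,775,3),np.uint8);o[:400,:375]=a;o[:,375:]=b
cv2.imwrite("pics/over.png",o[:,:,::-1])
E
```

```text
turn [-0.      0.     -0.0008] shift [ 0.0188 -0.0093  0.1998]  | yaw 91.22 pos [492.9  -9.3 160. ] F [-0.1 -0.7 -2. ] T [ 0.    0.02 -0.02] op 0.244 t 6.38 q [-0.22 -0.07  2.06 -0.    1.15 -0.25]
[ 0.49293757 -0.00903394  0.16003402]
[[304.41908899 217.50343021]
 [304.95275162 208.74224153]
 [305.10029964 206.31083975]]
```

View pics/over.png

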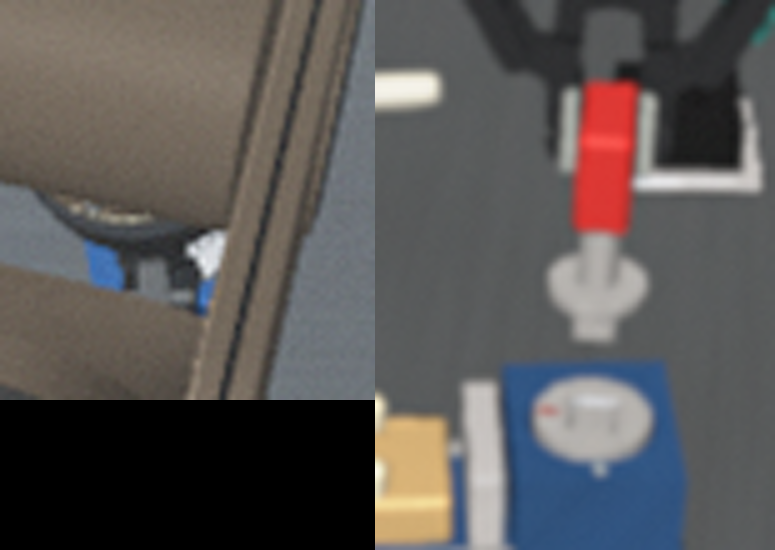

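```bash
python3 - <<'E'
from m import *
d0=pickle.load(open("cam0.pkl","rb"));d=pickle.load(open("cam1.pkl","rb"));s=d["side"]
g=lambda h,S,v:(S<60)&(v>120)
def bb(box,fn,c=s):
    px,_=contour(c,fn,box,.059); return np.round(np.r_[px.min(0),px.max(0),(px.min(0)+px.max(0))/2],1),round(cv2.contourArea(px.astype(np.float32)))
print("disc",bb((288,222,27,22),lambda h,S,v:(S<75)&(v>110)))
print("flange",bb((292,200,24,10),g)); print("tip",bb((294,212,20,8),g))
red=lambda h,S,v:((h<8)|(h>172))&(S>120)&(v>80)
print("grip",bb((296,164,20,36),red))
print("pred disc",proj(s,[[.491+a,-.0056+b,.059] for a,b in((.0245,0),(-.0245,0),(0,-.0245),(0,.0245),(0,0))]))
zt=.160-.0625;X=np.array([.4929,-.0092,zt])
print("pred flange",proj(s,[X+[a,b,.028] for a,b in((.02,0),(-.02,0),(0,-.02),(0,.02))]+[X,X+[0,.008,0],X+[0,0,.064],X+[0,0,.108]]))
E
```

```text
disc (array([290.6, 224.9, 314.4, 243.4, 302.5, 234.1]), 342)
flange (array([294.1, 199.6, 314.1, 209.4, 304.1, 204.5]), 170)
tip (array([297.4, 211.6, 310.9, 217.9, 304.1, 214.8]), 57)
grip (array([299.1, 165.4, 312.6, 196.4, 305.9, 180.9]), 331)
pred disc [[291.83322085 231.40495033]
 [315.2125922  233.51348933]
 [304.44791183 225.35116886]
 [302.51384793 239.849382  ]
 [303.50094094 232.4582938 ]]
pred flange [[294.38853085 204.56270729]
 [314.21833851 206.2533683 ]
 [305.07365383 199.80887542]
 [303.47298764 211.19521328]
 [303.6230473  216.57527331]
 [303.30087799 218.90208375]
 [305.16871427 190.46184944]
 [306.28783828 171.26191759]]
```

Call:
send_rows(moves="0 0 -0.001 0.016 -0.005 0.08 -1;0 0 -0.001 0.016 -0.005 0.16 -1;0 0 -0.001 0.016 -0.005 0.175 -1;0 0 -0.001 0.016 -0.005 0.175 -1;0 0 -0.001 0.016 -0.005 0.175 -1;0 0 -0.001 0.016 -0.005 0.175 -1")

```text
time: 7.22
eef_pos: [0.4923, -0.0054, 0.1256]
tcp_rot: [0.697, 0.717, 0.0, 0.001]
contact_force: [0.1, 1.4, -2.2]
opening: 0.246
finger_force: 61.7
```

```bash
python3 go.py .492 -.0057 .12 91.5 .492 -.0057 .099 91.5
```

```text
turn [0.0002 0.0001 0.0005] shift [-0.0014 -0.0016  0.0282]  | yaw 91.68 pos [492.3  -5.4 125.6] F [ 0.1  1.4 -2.2] T [-0.04  0.02  0.02] op 0.246 t 7.22 q [-0.22 -0.03  2.09 -0.    1.08 -0.25]
turn [0.0002 0.0001 0.0005] shift [-0.0014 -0.0017  0.1332]  | yaw 91.68 pos [492.3  -5.4 125.6] F [ 0.1  1.4 -2.2] T [-0.04  0.02  0.02] op 0.246 t 7.22 q [-0.22 -0.03  2.09 -0.    1.08 -0.25]
```

Call:
send_rows(moves="0 0 0 -0.001 -0.001 0.02 -1;0 0 0 -0.001 -0.001 0.035 -1;0 0 0 -0.001 -0.001 0.05 -1;0 0 0 -0.001 -0.001 0.05 -1;0 0 0 -0.001 -0.001 0.05 -1")

```text
time: 7.85
eef_pos: [0.4917, -0.0055, 0.115]
tcp_rot: [0.697, 0.717, 0.0, -0.0]
contact_force: [0.5, 0.1, -2.0]
opening: 0.246
finger_force: 61.7
```

```bash
python3 go.py .492 -.0057 .099 91.5
```

```text
turn [-0.     -0.      0.0005] shift [-0.0009  0.0015  0.0802]  | yaw 91.67 pos [491.7  -5.5 115. ] F [ 0.5  0.1 -2. ] T [ 0.02 -0.02  0.  ] op 0.246 t 7.85 q [-0.22 -0.02  2.1   0.    1.06 -0.25]
```

Call:
send_rows(moves="0 0 0 0 0.001 0.025 -1;0 0 0 0 0.001 0.05 -1;0 0 0 0 0.001 0.07 -1;0 0 0 0 0.001 0.08 -1;0 0 0 0 0.001 0.08 -1;0 0 0 0 0.001 0.08 -1")

```text
time: 8.6
eef_pos: [0.4918, -0.0055, 0.0994]
tcp_rot: [0.697, 0.717, -0.0, -0.0]
contact_force: [-2.8, 0.1, 4.0]
opening: 0.246
finger_force: 62.5
```

```bash
python3 go.py .492 -.0057 .099 91.5
```

```text
turn [-0.0001 -0.      0.0005] shift [-0.001   0.0012  0.0021]  | yaw 91.67 pos [491.8  -5.5  99.4] F [-2.8  0.1  4. ] T [0.08 0.63 0.  ] op 0.246 t 8.6 q [-0.22  0.01  2.11 -0.    1.03 -0.25]
```

Call:
send_rows(moves="0 0 0 0 0 0.005 -1;0 0 0 0 0 0.008 -1;0 0 0 0 0 0.008 -1")

```text
time: 8.98
eef_pos: [0.492, -0.0056, 0.0993]
tcp_rot: [0.697, 0.717, -0.0, -0.0]
contact_force: [-4.2, 0.9, 10.6]
opening: 0.245
finger_force: 63.5
```

```bash
python3 go.py .492 -.0057 .099 91.5
```

```text
turn [-0.0002  0.      0.0005] shift [-0.0006  0.0001  0.0016]  | yaw 91.68 pos [492.   -5.6  99.3] F [-4.2  0.9 10.6] T [0.13 1.41 0.01] op 0.245 t 8.97 q [-0.22  0.01  2.11 -0.    1.03 -0.25]
```

Call:
send_rows(moves="0 0 0.014 0 0 -0.004 -1;0 0 0.028 0 0 -0.004 -1;0 0 0.042 0 0 -0.004 -1;0 0 0.056 0 0 -0.004 -1;0 0 0.07 0 0 -0.004 -1;0 0 0.084 0 0 -0.004 -1;0 0 0.098 0 0 -0.004 -1;0 0 0.112 0 0 -0.004 -1;0 0 0.126 0 0 -0.004 -1;0 0 0.14 0 0 -0.004 -1;0 0 0.15 0 0 -0.004 -1;0 0 0.15 0 0 -0.004 -1")

```text
time: 10.48
eef_pos: [0.492, -0.0052, 0.0994]
tcp_rot: [0.947, 0.323, 0.0, -0.0]
contact_force: [-3.1, 1.2, 6.4]
opening: 0.245
finger_force: 62.9
```

```bash
python3 go.py .492 -.0057 .099 21
```

```text
turn [-0.0001 -0.      0.0462] shift [-0.0015  0.0019  0.0019]  | yaw 37.64 pos [492.   -5.2  99.4] F [-3.1  1.2  6.4] T [0.34 0.9  0.03] op 0.245 t 10.47 q [-0.22  0.01  2.11  0.    1.03  0.7 ]
```

Call:
send_rows(moves="0 0 0.01 0 0 0 -1;0 0 0.02 0 0 0 -1;0 0 0.03 0 0 0 -1;0 0 0.03 0 0 0 -1")

```text
time: 10.98
eef_pos: [0.4921, -0.0051, 0.0994]
tcp_rot: [0.973, 0.232, 0.0, -0.0]
contact_force: [-3.9, 0.9, 6.9]
opening: 0.246
finger_force: 62.9
```

```bash
python3 go.py .492 -.0057 .099 21;python3 - <<'E'
from m import *
from plant import ctrl
s=ctrl.read_camera("side");pickle.dump(s,open("cam2.pkl","wb"))
a=big(s["image"],225,160,105,110,5)
cv2.imwrite("pics/turn.png",a[:,:,::-1])
E
```

```text
turn [-0.0001 -0.0001  0.0162] shift [-0.0017  0.0024  0.0019]  | yaw 26.84 pos [492.1  -5.1  99.4] F [-3.9  0.9  6.9] T [ 0.44  0.82 -0.02] op 0.246 t 10.97 q [-0.22  0.01  2.11  0.    1.03  0.88]
```

View pics/turn.png

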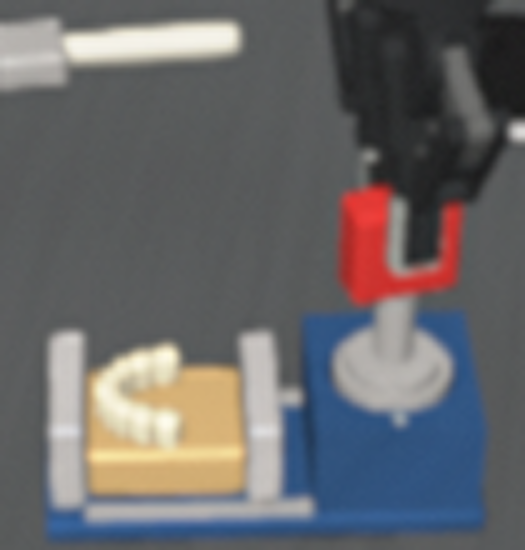

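Call:
send_rows(moves="0 0 0.008 0 0 0 -1;0 0 0.015 0 0 0 -1;0 0 0.015 0 0 0 -1")

```text
time: 11.4
eef_pos: [0.4921, -0.0051, 0.0994]
tcp_rot: [0.983, 0.186, 0.0, -0.001]
contact_force: [-3.4, 1.0, 7.1]
opening: 0.242
finger_force: 62.9
```

```bash
python3 go.py .492 -.0057 .099 21;python3 -c "
from plant import ctrl;s=ctrl.get_state();print(s['joint_efforts'],s['wrist_torque'])"
```

```text
turn [-0.0002 -0.0001  0.0013] shift [-0.0017  0.0028  0.0018]  | yaw 21.46 pos [492.1  -5.1  99.4] F [-3.4  1.   7.1] T [0.53 0.84 0.05] op 0.242 t 11.4 q [-0.22  0.01  2.11  0.    1.03  0.98]
[ -0.79420064 -23.66296113 -24.98210907  -0.28190698  -1.16747215
   0.11753029] [0.5269225  0.83828244 0.04832032]
```

Call:
send_rows(moves="0 0 0.01 0 0 0 -1;0 0 0.02 0 0 0 -1;0 0 0.02 0 0 0 -1")

```text
time: 11.78
eef_pos: [0.4925, -0.0052, 0.0993]
tcp_rot: [0.992, 0.126, 0.001, 0.0]
contact_force: [-2.7, 1.7, 4.1]
opening: 0.246
finger_force: 63.2
```

```bash
python3 go.py .492 -.0057 .099 21;python3 -c "
from plant import ctrl;s=ctrl.get_state();print(s['joint_efforts'],s['wrist_torque'])"
```

```text
turn [ 0.0001 -0.0002 -0.0182] shift [-0.0029  0.002   0.0016]  | yaw 14.46 pos [492.5  -5.2  99.3] F [-2.7  1.7  4.1] T [0.44 0.55 0.77] op 0.246 t 11.78 q [-0.22  0.01  2.11  0.    1.02  1.1 ]
[ -1.55887049 -24.05050635 -24.9168241   -0.03857512  -0.8074569
   0.76520607] [0.44389589 0.55418678 0.77057933]
```

Call:
send_rows(moves="0 0 -0.012 0 0 0 -1;0 0 -0.025 0 0 -0.005 -1;0 0 -0.025 0 0 -0.04 -1;0 0 -0.025 0 0 -0.08 -1;0 0 -0.025 0 0 -0.12 -1;0 0 -0.025 0 0 -0.2 -1;0 0 -0.025 0 0 -0.31 -1;0 0 -0.025 0 0 -0.31 -1;0 0 -0.025 0 0 -0.31 -1")

```text
time: 12.9
eef_pos: [0.4916, -0.0055, 0.16]
tcp_rot: [0.979, 0.202, -0.0, 0.0]
contact_force: [1.0, 0.2, -1.3]
opening: 0.244
finger_force: 61.9
```

```bash
python3 go.py .4697 -.313 .16 27;python3 - <<'E'
from m import *
from plant import ctrl
s=ctrl.read_camera("side");pickle.dump(s,open("cam3.pkl","wb"))
a=big(s["image"],225,160,105,110,5)
cv2.imwrite("pics/out.png",a[:,:,::-1])
E
```

```text
turn [-0.      0.0001 -0.0104] shift [-7.0770e-01  1.3692e+00  2.0000e-04]  | yaw 23.26 pos [491.6  -5.5 160. ] F [ 1.   0.2 -1.3] T [-0.01  0.03 -0.05] op 0.244 t 12.9 q [-0.22 -0.07  2.07 -0.    1.15  0.95]
```

View pics/out.png

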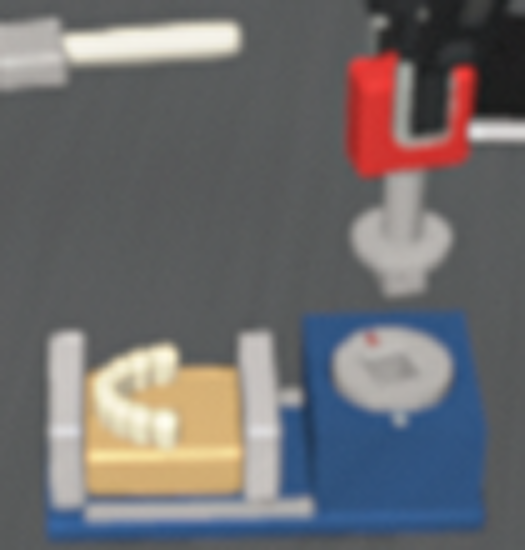

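```bash
python3 - <<'E'
from m import *
s=pickle.load(open("cam3.pkl","rb"));s0=pickle.load(open("cam0.pkl","rb"))["side"]
red=lambda h,S,v:((h<12)|(h>168))&(S>70)
dc=plane(s,[[302.7,233.2]],.059)[0,:2]
for c in(s0,s):
    px,P=contour(c,red,(288,222,20,16),.059); v=P.mean(0)-[.4925,-.0056]; print(px.mean(0),P.mean(0),np.degrees(np.arctan2(v[1],v[0])),np.linalg.norm(v))
E
```

```text
Traceback (most recent call last):
  File "m.py", line 12, in contour
    q=max(cs,key=cv2.contourArea)[:,0].astype(float)
      ~~~^^^^^^^^^^^^^^^^^^^^^^^^
ValueError: max() iterable argument is empty
```

```bash
python3 - <<'E'
from m import *
s=pickle.load(open("cam3.pkl","rb"));s0=pickle.load(open("cam0.pkl","rb"))["side"]
for c in(s0,s):
    im=c["image"][222:246,288:318].astype(float); w=np.clip(im[...,0]-im[...,1]-25,0,None)
    y,x=np.mgrid[222:246,288:318]; px=np.array([(w*x).sum(),(w*y).sum()])/w.sum()
    v=plane(c,[px],.059)[0,:2]-[.4922,-.0056]; print(px,w.max(),np.degrees(np.arctan2(v[1],v[0])),np.linalg.norm(v)*1000)
E
```

```text
[294.03389831 231.6440678 ] 17.0 0.4139331554966136 18.658542773174915
[298.890625 227.484375] 21.0 -57.407680728264474 18.313648044405642
```

Call:
send_rows(moves="0 0 0 -0.12 0.23 0 -1;0 0 0 -0.24 0.46 0 -1;0 0 0 -0.36 0.69 0 -1;0 0 0 -0.47 0.91 0 -1;0 0 0 -0.47 0.91 0 -1")

```text
time: 13.58
eef_pos: [0.4766, -0.2126, 0.1593]
tcp_rot: [0.98, 0.199, -0.001, -0.0]
contact_force: [0.1, 0.5, -1.4]
opening: 0.246
finger_force: 61.9
```

```bash
python3 go.py .4698 -.3133 .16 27
```

```text
turn [-0.0001  0.0002 -0.0111] shift [-0.228   0.4502 -0.0038]  | yaw 23.0 pos [ 476.6 -212.6  159.3] F [ 0.1  0.5 -1.4] T [ 0.07 -0.03  0.03] op 0.246 t 13.57 q [-0.61 -0.    2.   -0.    1.15  0.56]
```

Call:
send_rows(moves="0 0 -0.01 -0.114 0.225 0 -1;0 0 -0.011 -0.228 0.45 0 -1;0 0 -0.011 -0.228 0.45 0 -1;0 0 -0.011 -0.228 0.45 0 -1;0 0 -0.011 -0.228 0.45 0 -1;0 0 -0.011 -0.228 0.45 0 -1")

```text
time: 14.32
eef_pos: [0.4712, -0.3093, 0.1601]
tcp_rot: [0.972, 0.236, -0.0, -0.0]
contact_force: [0.7, 0.3, -2.1]
opening: 0.243
finger_force: 61.9
```

```bash
python3 go.py .4698 -.3133 .16 27 .4698 -.3133 .0745 27
```

```text
turn [-0.0001  0.      0.0009] shift [-0.0156  0.0145  0.0005]  | yaw 27.32 pos [ 471.2 -309.3  160.1] F [ 0.7  0.3 -2.1] T [ 0.02 -0.01 -0.01] op 0.243 t 14.32 q [-0.76  0.09  1.9   0.    1.15  0.33]
turn [-0.0001  0.      0.0009] shift [-0.0155  0.0147  0.428 ]  | yaw 27.32 pos [ 471.2 -309.3  160.1] F [ 0.7  0.3 -2.1] T [ 0.02 -0.01 -0.01] op 0.243 t 14.32 q [-0.76  0.09  1.9   0.    1.15  0.33]
```

Call:
send_rows(moves="0 0 0 -0.015 0.014 0.12 -1;0 0 0 -0.015 0.014 0.24 -1;0 0 0 -0.015 0.014 0.28 -1;0 0 0 -0.015 0.014 0.28 -1;0 0 0 -0.015 0.014 0.28 -1;0 0 0 -0.015 0.014 0.28 -1")

```text
time: 15.08
eef_pos: [0.4703, -0.3149, 0.1055]
tcp_rot: [0.972, 0.235, 0.001, 0.001]
contact_force: [0.5, -0.0, -2.9]
opening: 0.242
finger_force: 61.7
```

```bash
python3 go.py .4698 -.3133 .0745 27
```

```text
turn [ 0.0003 -0.0001  0.0007] shift [ 0.0013 -0.0085  0.1547]  | yaw 27.24 pos [ 470.3 -314.9  105.5] F [ 0.5 -0.  -2.9] T [ 0.01 -0.04 -0.01] op 0.242 t 15.07 q [-0.77  0.16  1.93  0.    1.05  0.33]
```

Call:
send_rows(moves="0 0 0 0 -0.005 0.04 -1;0 0 0 0 -0.005 0.08 -1;0 0 0 0 -0.005 0.1 -1;0 0 0 0 -0.005 0.1 -1")

```text
time: 15.58
eef_pos: [0.4688, -0.3132, 0.0834]
tcp_rot: [0.972, 0.235, -0.0, -0.001]
contact_force: [0.1, 0.6, -1.9]
opening: 0.243
finger_force: 61.8
```

```bash
python3 go.py .4698 -.3133 .0745 27
```

```text
turn [-0.0002  0.0001  0.0006] shift [0.004  0.0029 0.0445]  | yaw 27.23 pos [ 468.8 -313.2   83.4] F [ 0.1  0.6 -1.9] T [ 0.02 -0.02 -0.02] op 0.243 t 15.57 q [-0.77  0.19  1.95  0.    1.01  0.33]
```

Tip is 13 mm down the hole with no contact; finish the descent.

Call:
send_rows(moves="0 0 0 0.002 0.001 0.02 -1;0 0 0 0.002 0.001 0.04 -1;0 0 0 0.002 0.001 0.047 -1;0 0 0 0.002 0.001 0.047 -1;0 0 0 0.002 0.001 0.047 -1")

```text
time: 16.2
eef_pos: [0.4697, -0.3136, 0.0749]
tcp_rot: [0.972, 0.235, 0.0, 0.0]
contact_force: [0.4, 0.4, -2.1]
opening: 0.246
finger_force: 61.8
```

```bash
python3 go.py .4698 -.3133 .0745 27
```

```text
turn [ 0.     -0.      0.0006] shift [ 0.0009 -0.001   0.0022]  | yaw 27.23 pos [ 469.7 -313.6   74.9] F [ 0.4  0.4 -2.1] T [-0.02  0.03 -0.07] op 0.246 t 16.2 q [-0.77  0.2   1.95 -0.    0.99  0.33]
```

Weight is still carried; down a little more until contact.

Call:
send_rows(moves="0 0 0 0 0 0.005 -1;0 0 0 0 0 0.01 -1;0 0 0 0 0 0.01 -1;0 0 0 0 0 0.01 -1")

```text
time: 16.7
eef_pos: [0.47, -0.3138, 0.0743]
tcp_rot: [0.972, 0.235, 0.0, 0.0]
contact_force: [-0.5, 1.4, 5.1]
opening: 0.244
finger_force: 62.8
```

```bash
python3 go.py .4698 -.3133 .0745 27
```

```text
turn [ 0.0001 -0.      0.0006] shift [ 0.0003 -0.0026 -0.0009]  | yaw 27.23 pos [ 470.  -313.8   74.3] F [-0.5  1.4  5.1] T [ 0.36  0.4  -0.01] op 0.244 t 16.7 q [-0.77  0.2   1.95 -0.    0.99  0.33]
```

Call:
send_rows(moves="0 0 0 0 0 0 -0.2;0 0 0 0 0 0 -0.2;0 0 0 0 0 0 0.2;0 0 0 0 0 0 0.2;0 0 0 0 0 -0.1 0.2;0 0 0 0 0 -0.25 0.2;0 0 0 0 0 -0.5 0.2;0 0 0 0 0 -0.75 0.2;0 0 0 0 0 -0.75 0.2")

```text
time: 17.82
eef_pos: [0.4722, -0.3158, 0.2308]
tcp_rot: [0.972, 0.235, 0.004, 0.006]
contact_force: [0.5, -0.1, -0.2]
opening: 0.601
finger_force: 0.0
```

```bash
python3 go.py .35 -.46 .22 27; python3 - <<'E'
from m import *
from plant import ctrl
s=ctrl.read_camera("side");s0=pickle.load(open("cam0.pkl","rb"))["side"]
red=lambda h,S,v:((h<8)|(h>172))&(S>120)&(v>80)
for c in(s0,s):
    px,_=contour(c,red,(300,125,45,45),.12);print(np.round(np.r_[px.min(0),px.max(0)],1))
    px,_=contour(c,lambda h,S,v:(S<60)&(v>110),(310,162,22,12),.04);print(np.round(np.r_[px.min(0),px.max(0)],1))
E
```

```text
turn [ 0.002  -0.0007  0.0007] shift [-0.8733  0.3606  0.0546]  | yaw 27.24 pos [ 472.2 -315.8  230.8] F [ 0.5 -0.1 -0.2] T [-0.01  0.02  0.02] op 0.601 t 17.82 q [-0.77  0.03  1.83  0.    1.27  0.33]
[312.6 136.6 332.1 156.6]
[313.1 161.6 328.1 171.9]
[312.6 136.9 332.1 156.9]
[313.1 161.6 328.4 172.1]
```

Call:
send_rows(moves="0 0 0 0 0 0 0.2;0 0 0 0 0 0 0.2;0 0 0 0 0 0 0.2;0 0 0 0 0 0 0.2")

```text
time: 18.38
eef_pos: [0.4695, -0.3133, 0.2221]
tcp_rot: [0.972, 0.235, -0.0, -0.001]
contact_force: [0.1, 0.0, -0.2]
opening: 0.596
finger_force: 0.0
```

```bash
python3 -c "
from plant import ctrl;print(ctrl.sign_off())"
```

```text
the job is handed in; nothing more can be done
None
```

The jaw is clamped on the cast, with the screw turned to its stop (torque rose to 0.77 N m, mark at about -57°). The key is back upright and fully in its stand, and the job was handed in at about 18 s.

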